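# Raking light on an exhibit: bridge the light bar, hold the box lid at 50 degrees

### The job

Lay the light bar centred across the two cradles beside the exhibit box, let go of it, and leave it lying there. Then lift the lid of the box by its handle and hold it open at 50 degrees for the photograph: the lid falls shut by itself, so finish while still holding it steady at that angle. Leave the other things on the bench where they are.

Things in the scene. Friction and masses are not known exactly. Their poses are not given: they have to be found in the camera images.
- lightbar: light bar: straight stick of square section with a white diffuser and an aluminium cap at each end, 220 mm long, 26 x 26 mm, about 0.2 kg, lying loose on the bench; origin at the centre of its underside, x along its length; the same either way round
- lightbar_center (a point): centre of the light bar, 13 mm above its underside
- rests: fixed dark steel stand: base plate 180 x 60 x 10 mm, upright cradles at x = -75 and +75 mm. Origin centre of its underside, x from cradle to cradle (the bar lies along it). Each cradle is 20 mm long, its floor 60 mm above the origin, with a cheek on either side (7 mm thick, 36 mm apart, tops at 74 mm). Between the cradles the fingers have room above 40 mm
- rests_mid (a point): point midway between the cradles at the height of their floors, where the centre of the light bar's underside belongs
- box: fixed aluminium exhibit box 200 (x) x 220 (y) x 60 mm high, with a lid hinged on its far (+x) upper edge. Origin centre of its underside, x points from the handle side to the hinge side, z up. It stands either left or right of the cradles
- lid (a joint): opening angle of the box's lid in rad: 0 shut (as at the start), growing as the handle side rises; 0.873 is 50 degrees; stops at 1.35. The lid is a flat plate 200 x 220 x 6 mm of about 0.35 kg on a free hinge: it falls shut from any angle when let go
- lid_hinge (a point): middle of the lid's hinge axis, which runs along the box's y: 100 mm along the box's x from its origin and 60 mm above its underside
- lid_handle (a point): middle of the lid handle: black round bar, 12 mm diameter, 90 mm long along the box's y on a post at each end; pinch it from above with the fingers closing along the box's x, and it turns between the fingers as the lid opens. Shut, it is 180 mm from the hinge axis along the box's -x and 40 mm above it (lid's top: 6 mm above the axis)
- jar_low: bystander, to be left alone: small squat screw jar with black cap, 36 mm across, 30 mm tall, standing on the base plate between the two cradles; origin centre of its underside
- jar_tall: bystander, to be left alone: amber glass jar with black cap, 52 mm across, 60 mm tall, standing beyond the cradles; origin centre of its underside
- spray: bystander, to be left alone: white bottle, 60 mm across, 150 mm tall, at the right-hand side; origin centre of its underside
- brush: bystander, to be left alone: dusting brush 160 mm long lying near the robot; origin at its middle
- tape: bystander, to be left alone: roll of clear tape lying flat, 72 mm across, 25 mm high; origin centre of its underside
- loupe: bystander, to be left alone: black standing loupe, 52 mm across, 50 mm tall, at the left-hand side; origin centre of its underside
- cup: bystander, to be left alone: steel cup, 70 mm across, 70 mm tall, at the back; origin centre of its underside
Not all that is in view belongs to the job. Of the things shaped like the lightbar, the white one is meant. Leave any pink look-alike of the rests alone.

How it is judged:
By the outcome, as a careful person would: the job done as asked, in the order asked, and still so for the second after the job is handed in, while the arm keeps its last pose, push and grip.
It also fails if it takes over 54 s, if anything falls off the work surface, if the arm or the gripper's body presses on something with over 40 N, if the wrist force passes 120 N, or if a joint passes its speed limit or range.

### The arm

A 6-joint arm with a two-finger parallel gripper is mounted at the origin on the work surface. World frame = base frame: x ahead of the robot, y to its left, z up, the work surface at z = 0. Lengths are in m, angles in rad, forces in N, time in s.
With the tool pointing down it reaches from about 0.35 to 0.775 m from the base axis. Payload 7.3 kg.
Tool frame: the origin (TCP) lies on the centre line of the jaws, within the pads' length; the fingertips stand 17 mm ahead of it and the grasp point (between the pads) lies 2 mm behind it (robot.tip_extent is the distance from the TCP to the fingertips, in m); z points along the fingers, y is the line along which they close (so a half turn about z gives the same grasp; the last joint's range is limited). The gripper opens to 92 mm and grips with 3 to 60 N. Pads are 19 mm wide; open, the fingers measure 130 mm over their backs; the gripper's body (75 mm by 190 mm) begins 47 mm behind the grasp point.
Start: joints at [-1.473, 0.342, 1.524, -0, 1.275, -0.146], TCP at [0.127, -0.509, 0.244] pointing down, gripper open.
Joint ranges: [-2.53, 2.53], [-0.77, 2.02], [0.04, 2.7], [-1, 4.14], [0.28, 2.66], [-3.11, 3.11]. Speed limits (rad/s): [2.57, 2.57, 3.14, 3.14, 3.14, 3.14].

### API

Orientations are given as [roll, pitch, yaw] about the fixed x, y, z axes, in that order (R = Rz(yaw) Ry(pitch) Rx(roll)).
In Python, from cell import robot gives the robot as it stands.
- The arm moves only by the tool step_arm, never from a script. Its argument "motion" is a list of rows, each a list of 2 entries, a list of its own where there are three numbers: the shift along the tool's x, y, z in units of 60 mm (1.0 is 60 mm), then the turn about the tool's z in rad. In form: [[[x, y, z], spin], ...]. A call has 1 to 10 rows; each row is the pose to reach, as a shift and turn from the pose commanded when the call began, along the tool's axes at that moment; what a row does not reach only later rows make up. A row lasts 1/8 s, in which the tool goes at most 62.5 mm and 10.7 degrees, less where a joint would pass 70% of its speed; a pose out of reach is approached as far as the arm can. A call with a gripper value outside its range is refused whole. "hand" is the closure in counts, from 0 (fully open) to 255 (shut), set as the call begins (left out, the last holds). The fingers move at their own pace and stop on an object; "squeeze" is the grip in N (left out, the last holds). Time passes only in rows, so rows that repeat a pose let the fingers close. It gives the time, the measured TCP pose, the force, the opening and the grip force at its end, in the units of the state.
- robot.observe(): the state, without advancing time (a new reading comes with each control period).
- robot.read_camera(name): name is "side" or "top"; returns a dict with "pixels" (420x560x3 uint8, red, green, blue), "intrinsics" (3x3 intrinsics, pixels), "xyz" and "rotation" of the camera in the world. Camera axes: x right, y up, looking along -z (the intrinsics and any distortion apply to the point x, -y, -z); pixel columns grow to the right and rows downward; lengths in m; the calibration is good to about 2 mm. A picture is of the moment at which its call begins. There is no depth.
- robot.hand_in(): hands the job in; it is judged then, once.
The state is a dict: "time": time; "qpos": joint angles; "qvel": joint speeds; "joint_efforts": joint torques, N m; "tool_pos": TCP position; "tool_rot": TCP orientation; "contact_force": force on the tool from outside, world axes, zero at the start; "torque": the same for the moment, N m; "opening": finger opening in m; "grip_force": force on a finger pad.
Only numpy, scipy, OpenCV 4.12 (cv2) and the standard library are available. Lean on these libraries where they do the work, as an engineer would, in place of code of your own. Each camera call takes 0.05 s, during which the arm holds its last target. There are 200 camera calls.

## Working session

There is one attempt and no reset: what is moved stays moved. The work goes in short steps, Python scripts to look and compute and a tool call to move; the robot and the scene stay as the last step left them, time stands still between calls to the robot, and variables do not carry over. Pictures are saved under pics/ and viewed, at most 10 in all, crops included, and the job is handed in when it is done.

Besides the shell and the picture viewer there is one more tool, called after "Emit:" in YAML: its name, and indented under it one key for each argument. step_arm: Moves the arm, as the interface text tells. Its arguments: {"type":"object","properties":{"motion":{"type":"array"},"hand":{"type":"number"},"squeeze":{"type":"number"}},"required":["motion"]}

```bash
ls; mkdir -p pics; python3 - <<'E'
from cell import robot
import cv2
for n in("top","side"):
    c=robot.read_camera(n); cv2.imwrite(f"pics/{n}0.png",c["pixels"][:,:,::-1]); print(n,c["intrinsics"],c["xyz"],c["rotation"],[k for k in c])
print(robot.observe())
E
```

```text
pics
top [[543.73282609   0.         271.51669648]
 [  0.         543.73282609 217.43349252]
 [  0.           0.           1.        ]] [3.09650006e-01 3.69343231e-04 1.66813012e+00] [ 0.13334173 -0.01414066 -1.59170213] ['pixels', 'intrinsics', 'xyz', 'rotation']
side [[538.27187164   0.         281.27749223]
 [  0.         538.27187164 212.36582433]
 [  0.           0.           1.        ]] [-0.03903369  0.88686752  1.24941125] [ 0.74465775 -0.00464787 -2.5939855 ] ['pixels', 'intrinsics', 'xyz', 'rotation']
{'time': 0.1, 'qpos': array([-1.47299377e+00,  3.42649747e-01,  1.52488326e+00,  1.92565672e-05,
        1.27539181e+00, -1.46015953e-01]), 'qvel': array([ 5.19429588e-05,  9.29678738e-04, -1.55448997e-03, -7.01267973e-05,
       -4.58208368e-04, -5.27332876e-04]), 'joint_efforts': array([ 1.27343243e-03, -4.32003736e+01, -2.44694781e+01,  7.18529779e-02,
        5.25656564e-02, -5.68904352e-05]), 'tool_pos': array([ 0.12672758, -0.50914584,  0.2431295 ]), 'tool_rot': array([-3.14027735e+00, -2.12044822e-04,  2.43812753e-01]), 'contact_force': array([-0.62325664, -1.15820349,  1.75592859]), 'torque': array([-0.00939362, -0.0190701 , -0.00227084]), 'grip_force': 0.0, 'opening': 0.09201090934867837}
```

View pics/top0.png

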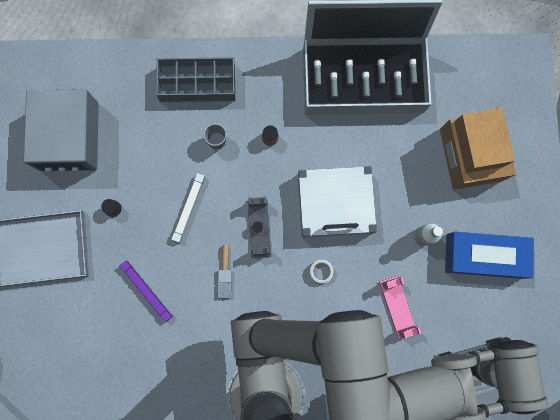

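View pics/side0.png

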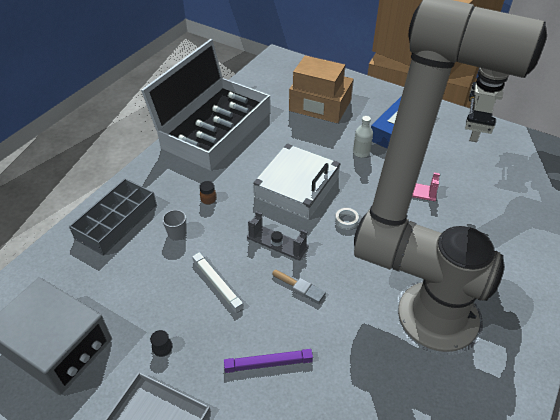

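The top view shows these candidates:
- **Light bar:** the white bar runs (200,176)-(176,241). The purple bar at (145,291) is a look-alike, so I chose the white one.
- **Rests:** the dark stand is at (259,228) with the low jar at (257,227). The pink look-alike is at (399,307), so I chose the dark one.
- **Box:** it is at (338,203) with its handle at (341,227). The black-and-silver case at the top (368,70) is not the box.

I'll check these choices in one enlarged crop.

```bash
cat > h.py <<'E'
import numpy as np, cv2
from scipy.spatial.transform import Rotation as Ro
CAM={}
def cam(c,name=None):
    return np.array(c["intrinsics"]),np.array(c["xyz"]),Ro.from_euler("xyz",c["rotation"]).as_matrix()
def ray(c,u,v):
    K,t,R=cam(c); d=np.linalg.inv(K)@[u,v,1]; return t,R@(d*[1,-1,-1])
def at(c,u,v,z):
    t,d=ray(c,u,v); return t+d*(z-t[2])/d[2]
def proj(c,p):
    K,t,R=cam(c); q=R.T@(np.asarray(p)-t); q=K@(q*[1,-1,-1]); return q[:2]/q[2]
def pic(robot,n,box,k,out):
    c=robot.read_camera(n); x0,y0,x1,y1=box
    cv2.imwrite(out,cv2.resize(c["pixels"][y0:y1,x0:x1,::-1],None,fx=k,fy=k,interpolation=cv2.INTER_CUBIC)); return c
E
python3 - <<'E'
from cell import robot; from h import *
pic(robot,"top",(165,155,385,265),3.6,"pics/t1.png")
E
```

```text
(no output)
```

View pics/t1.png

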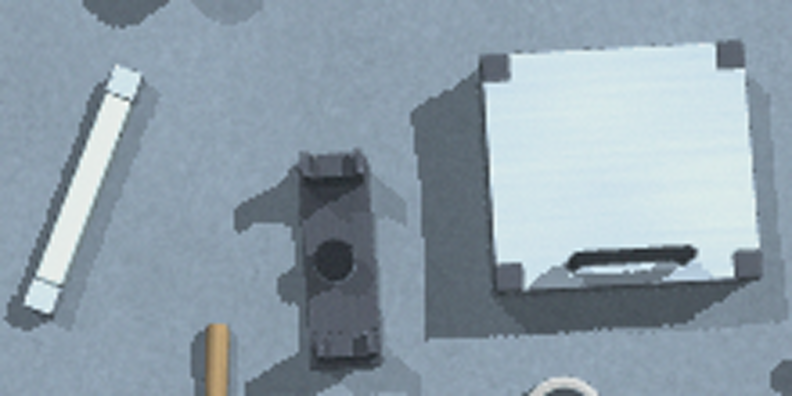

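White bar, dark rests and box are confirmed in the crop. Crop corners: bar (117,64), (143,75), (24,305), (50,315); lid (480,57), (743,41), (762,276), (498,291). The cradles sit near (333,165) and (347,345), and the jar at (334,260).

```bash
cat > fit.py <<'E'
from cell import robot; from h import *
c=robot.read_camera("top"); s=robot.read_camera("side")
P=lambda u,v,z: at(c,165+u/3.6-.36,155+v/3.6-.36,z)
b=[P(*q,.026) for q in((117,64),(143,75),(50,315),(24,305))]
e1=(b[0]+b[1])/2;e2=(b[2]+b[3])/2
print("bar",(e1+e2)/2,np.linalg.norm(e1-e2),np.linalg.norm(b[0]-b[1]),"yaw",np.arctan2(*(e1-e2)[[1,0]]))
l=[P(*q,.066) for q in((480,57),(743,41),(762,276),(498,291))]
f=(l[0]+l[1])/2;n=(l[2]+l[3])/2;d=f-n
print("lid c",sum(l)/4,np.linalg.norm(d),np.linalg.norm(l[0]-l[1]),"yawbox",np.arctan2(d[1],d[0]),"yaw2",np.arctan2(*(l[0]-l[1])[[1,0]])-np.pi/2)
h=[P(*q,.1) for q in((570,262),(695,252))];print("handle",(h[0]+h[1])/2,np.linalg.norm(h[0]-h[1]))
print("jar",P(334,260,.03+.01))
for q in((300,152),(366,150)): print("cheekfar",P(*q,.074))
for q in((312,368),(382,366)): print("base near",P(*q,.01))
print(proj(s,(e1+e2)/2))
E
python3 fit.py
python3 - <<'E'
from cell import robot; from h import *
pic(robot,"top",(240,185,290,265),7,"pics/t2.png")
pic(robot,"side",(180,190,380,320),4,"pics/s2.png")
a=cv2.imread("pics/t2.png");b=cv2.imread("pics/s2.png");
a=cv2.resize(a,None,fx=520/560,fy=520/560)
cv2.imwrite("pics/ts.png",cv2.copyMakeBorder(a,0,0,0,0,0));print(a.shape,b.shape)
E
```

```text
bar [0.56614988 0.22663646 0.026     ] 0.21916798359686812 0.024274497610211946 yaw -0.3671726549892134
lid c [ 0.57124557 -0.22398735  0.066     ] 0.19772347898237616 0.22131851026156074 yawbox 0.04093833484930182 yaw2 0.04418270407382652
handle [ 0.4904791  -0.22590211  0.1       ] 0.10168386283167319
jar [0.49968372 0.01586512 0.04      ]
cheekfar [0.58598039 0.04202745 0.074     ]
cheekfar [ 0.58664959 -0.01247407  0.074     ]
base near [0.41157593 0.03636196 0.01      ]
base near [ 0.41208045 -0.02289196  0.01      ]
[216.94422511 278.05686179]
(520, 325, 3) (520, 800, 3)
```

View pics/s2.png

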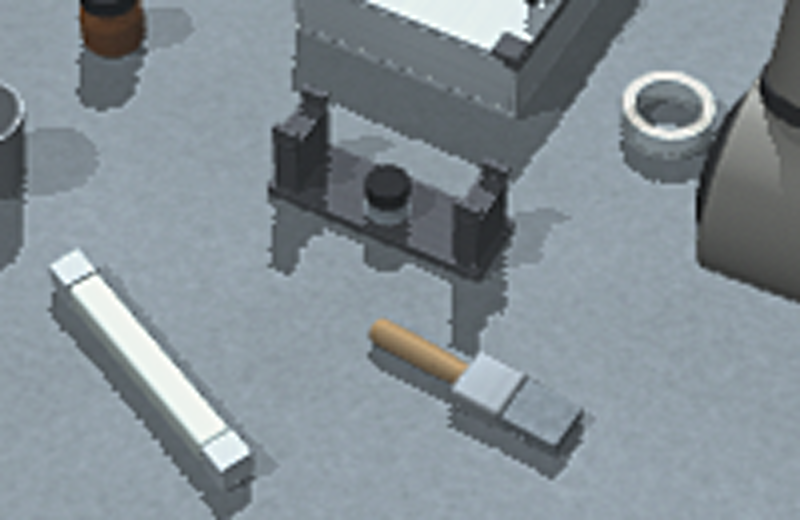

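View pics/t2.png

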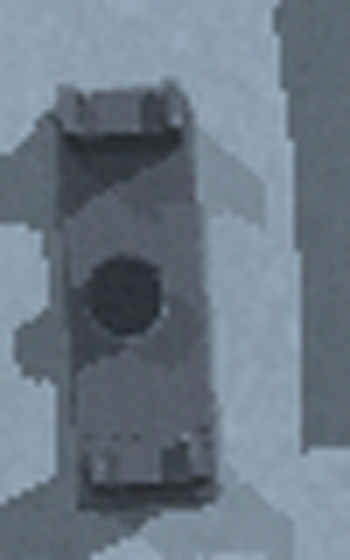

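The side crop shows stand base corners (270,190), (483,278), (512,228) and cheek tops at (273,126), (455,208). The top crop shows the base's near corners (78,508), (217,500) and the far cheek corners (57,88), (187,84). I'll fit the stand pose to these.

```bash
cat > fit2.py <<'E'
from cell import robot; from h import *
from scipy.optimize import least_squares
c=robot.read_camera("top"); s=robot.read_camera("side")
T=lambda u,v:(240+u/7-.43,185+v/7-.43); S=lambda u,v:(180+u/4-.38,190+v/4-.38)
F=[(c,T(78,508),(-.09,.03,.005)),(c,T(217,500),(-.09,-.03,.005)),(c,T(57,88),(.085,.025,.074)),(c,T(187,83),(.085,-.025,.074)),
(s,S(270,190),(.09,.03,.005)),(s,S(483,278),(-.09,.03,.0)),(s,S(512,228),(-.09,-.03,.01)),(s,S(273,127),(.085,.025,.074)),(s,S(455,208),(-.065,.025,.074))]
def res(p,F=F):
    R=Ro.from_euler("z",p[2]).as_matrix()
    return np.concatenate([proj(k,R@np.array(m)+[p[0],p[1],0])-uv for k,uv,m in F])
r=least_squares(res,[.5,.01,0.04],loss="soft_l1",x_scale=[.01,.01,.1]);print("rests",r.x.round(4));print(res(r.x).reshape(-1,2).round(1).tolist())
# side check of bar and lid
for uv,m in ((S(66,252),0),(S(253,447),0)): print(at(s,*uv,.026))
for uv in ((322,168),(322,172)): pass
print("handle predicted side px",proj(s,(.490,-.226,.1)), "top",proj(c,(.490,-.226,.1)))
E
python3 fit2.py
```

```text
rests [0.5009 0.012  0.0426]
[[0.1, 0.4], [-0.2, 0.4], [0.7, 0.1], [-1.0, -0.2], [-0.5, -0.1], [-0.9, 2.1], [1.3, -1.5], [0.1, -0.0], [-0.1, -1.0]]
[0.67034206 0.18521854 0.026     ]
[0.46190988 0.25227156 0.026     ]
handle predicted side px [320.58040658 173.2475189 ] top [340.38807134 226.19068201]
```

Fitted poses: rests (0.501, 0.012) with yaw 0.043, bar (0.566, 0.227) with yaw -0.367, handle (0.490, -0.226). Moving now.

Emit:
step_arm:
  motion:
    - [[1,-0.5,0],0.1]
    - [[2,-1,0],0.2]
    - [[3,-1.6,0],0.3]
    - [[4,-2.2,0],0.4]
    - [[5,-2.8,0],0.5]
    - [[6,-3.5,0],0.61]
    - [[7,-4,0],0.61]
    - [[7.5,-4.3,0],0.61]
    - [[7.5,-4.3,0],0.61]
    - [[7.5,-4.3,0],0.61]
  hand: 60

```text
time: 1.7
tool_pos: [0.5014, -0.1499, 0.2434]
tool_rot: [3.141, 0.001, -0.364]
contact_force: [-0.1, -0.5, 0.0]
opening: 0.0701
grip_force: 0.0
```

```bash
cat > go.py <<'E'
# usage: go.py x y z yaw  -> shift in tool axes (units of 60 mm) and spin
import sys; from cell import robot; from h import *
x,y,z,w=map(float,sys.argv[1:5]); o=robot.observe()
R=Ro.from_euler("xyz",o["tool_rot"]).as_matrix()
print("t",round(o["time"],2),"pos",o["tool_pos"].round(4),"rot",o["tool_rot"].round(3),"q",o["qpos"].round(2),"F",o["contact_force"].round(1),"open",round(float(o["opening"]),4),"grip",o["grip_force"])
print("shift",(R.T@(np.array([x,y,z])-o["tool_pos"])/.06).round(2),"spin",round(float((o["tool_rot"][2]-w+np.pi)%(2*np.pi)-np.pi),3))
E
python3 go.py .566 .227 .12 -.367
```

```text
t 1.7 pos [ 0.5014 -0.1499  0.2434] rot [ 3.141e+00  1.000e-03 -3.640e-01] q [-0.44  0.34  1.53 -0.    1.27  1.5 ] F [-0.1 -0.5  0. ] open 0.0701 grip 0.0
shift [-1.23 -6.25  2.06] spin 0.003
```

Emit:
step_arm:
  motion:
    - [[-0.2,-1,0],0]
    - [[-0.4,-2,0],0]
    - [[-0.6,-3,0],0]
    - [[-0.8,-4,0],0]
    - [[-1,-5,0],0]
    - [[-1.23,-6.25,0],0]
    - [[-1.23,-6.25,1],0]
    - [[-1.23,-6.25,2.06],0]
    - [[-1.23,-6.25,2.06],0]
    - [[-1.23,-6.25,2.06],0]

```text
time: 2.95
tool_pos: [0.5681, 0.2249, 0.1224]
tool_rot: [-3.14, -0.003, -0.368]
contact_force: [0.9, -0.4, 0.9]
opening: 0.0703
grip_force: 0.0
```

```bash
python3 go.py .566 .227 .022 -.367; python3 - <<'E'
from cell import robot; from h import *
pic(robot,"side",(160,180,310,300),5,"pics/s3.png")
E
```

```text
t 2.95 pos [0.5681 0.2249 0.1224] rot [-3.14e+00 -3.00e-03 -3.68e-01] q [ 0.25  0.61  1.44 -0.    1.09  2.19] F [ 0.9 -0.4  0.9] open 0.0703 grip 0.0
shift [-0.05 -0.02  1.67] spin -0.001
```

View pics/s3.png

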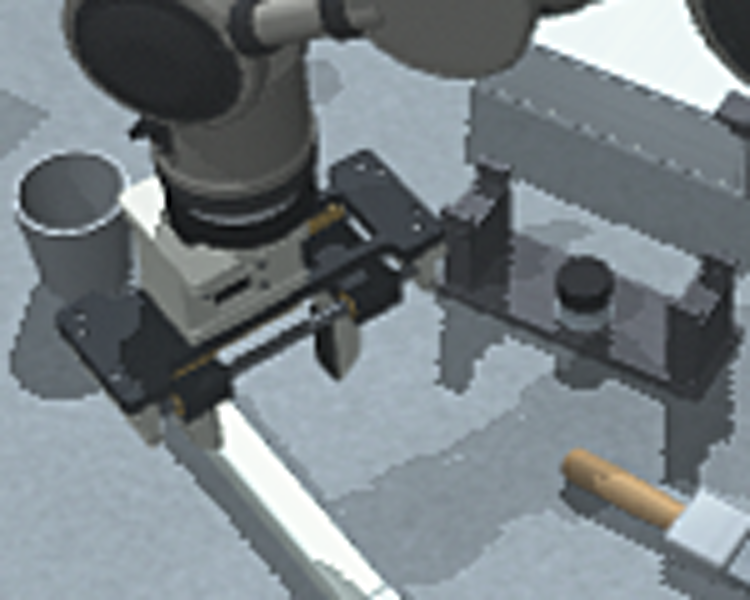

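The side crop shows the fingers straddling the white bar, with the cup clear. Descend, then close.

Emit:
step_arm:
  motion:
    - [[-0.05,-0.02,0.5],0]
    - [[-0.05,-0.02,1.0],0]
    - [[-0.05,-0.02,1.4],0]
    - [[-0.05,-0.02,1.67],0]
    - [[-0.05,-0.02,1.67],0]
    - [[-0.05,-0.02,1.67],0]

```text
time: 3.75
tool_pos: [0.5653, 0.2284, 0.0215]
tool_rot: [-3.14, -0.002, -0.366]
contact_force: [-0.3, -0.1, -0.4]
opening: 0.0705
grip_force: 0.0
```

Emit:
step_arm:
  motion:
    - [[0,0,0],0]
    - [[0,0,0],0]
    - [[0,0,0],0]
    - [[0,0,0],0]
    - [[0,0,0],0]
    - [[0,0,0],0]
    - [[0,0,0],0]
    - [[0,0,0],0]
  hand: 255
  squeeze: 25

```text
time: 4.75
tool_pos: [0.5641, 0.2282, 0.0199]
tool_rot: [3.141, -0.0, -0.366]
contact_force: [0.4, 0.3, 1.0]
opening: 0.0256
grip_force: 25.0
```

Emit:
step_arm:
  motion:
    - [[0,0,-0.5],0]
    - [[0,0,-1.2],0]
    - [[0,0,-2],0]
    - [[0,0,-2.5],0]
    - [[0,0,-2.5],0]
    - [[0,0,-2.5],0]

```text
time: 5.5
tool_pos: [0.5632, 0.228, 0.168]
tool_rot: [3.14, 0.002, -0.366]
contact_force: [-0.5, -0.1, -2.1]
opening: 0.0257
grip_force: 25.0
```

```bash
python3 go.py .501 .012 .172 .043
```

```text
t 5.5 pos [0.5632 0.228  0.168 ] rot [ 3.14e+00  2.00e-03 -3.66e-01] q [ 0.26  0.56  1.39 -0.    1.2   2.2 ] F [-0.5 -0.1 -2.1] open 0.0257 grip 24.999655187129974
shift [ 0.32  3.73 -0.06] spin -0.409
```

Emit:
step_arm:
  motion:
    - [[0.1,0.8,0],-0.1]
    - [[0.2,1.6,0],-0.2]
    - [[0.25,2.4,0],-0.3]
    - [[0.3,3.2,0],-0.409]
    - [[0.3,3.73,0],-0.409]
    - [[0.3,3.73,0.4],-0.409]
    - [[0.3,3.73,0.8],-0.409]
    - [[0.3,3.73,0.8],-0.409]
    - [[0.3,3.73,0.8],-0.409]

```text
time: 6.62
tool_pos: [0.5008, 0.0129, 0.1217]
tool_rot: [-3.142, 0.001, 0.043]
contact_force: [0.3, -0.1, -1.8]
opening: 0.0258
grip_force: 25.0
```

```bash
python3 go.py .499 .012 .082 .043; python3 - <<'E'
from cell import robot; from h import *
c=pic(robot,"top",(225,175,305,275),6,"pics/t4.png")
c=pic(robot,"side",(220,190,330,270),5,"pics/s4.png")
a=cv2.imread("pics/t4.png");b=cv2.imread("pics/s4.png")
m=np.zeros((600,800,3),np.uint8);a=cv2.resize(a,(320,400));m[:400,:320]=a;b=cv2.resize(b,(480,349));m[:349,320:]=b;cv2.imwrite("pics/m4.png",m)
E
```

```text
t 6.62 pos [0.5008 0.0129 0.1217] rot [-3.142e+00  1.000e-03  4.300e-02] q [-0.13  0.44  1.76 -0.    0.95  1.4 ] F [ 0.3 -0.1 -1.8] open 0.0258 grip 24.99965786933899
shift [-0.03  0.01  0.66] spin -0.0
```

View pics/m4.png

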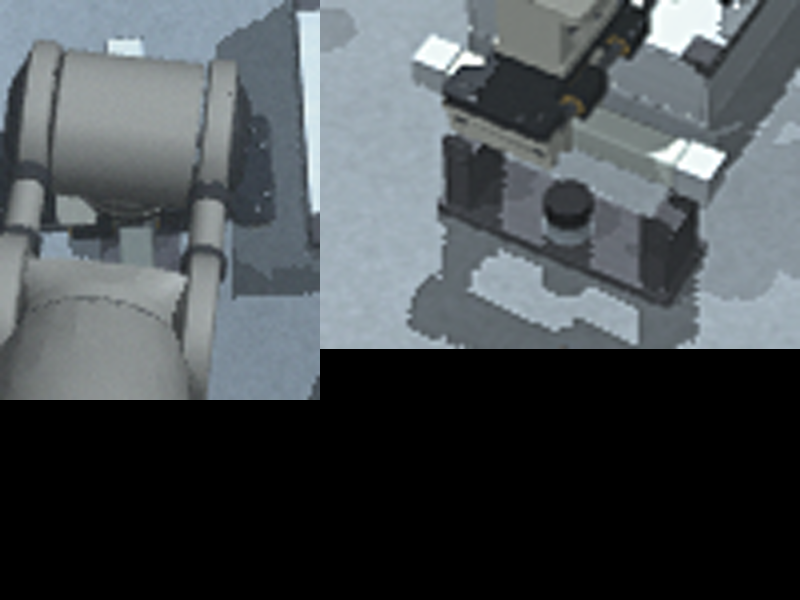

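Side view: the bar is above the stand and aligned with it. The end-cap corners in the mosaic are at about (413,58), (437,33), (726,152) and (708,207). I'll check these against the prediction.

```bash
python3 - <<'E'
from cell import robot; from h import *
s=robot.read_camera("side")
z0=.1217-.0205; R=Ro.from_euler("z",.043).as_matrix()
for dx in(0,.002):
  for m in((.11,.013,.026),(.11,-.013,.026),(-.11,-.013,.026),(-.11,.013,0),(-.11,.013,.026)):
    p=R@np.array(m)+[.5008+dx,.0129,z0]; u=proj(s,p); print(dx,m,((u-[220,190])*4.364+[320,0]).round(0))
E
```

```text
0 (0.11, 0.013, 0.026) [415.  58.]
0 (0.11, -0.013, 0.026) [436.  34.]
0 (-0.11, -0.013, 0.026) [731. 155.]
0 (-0.11, 0.013, 0) [711. 208.]
0 (-0.11, 0.013, 0.026) [713. 182.]
0.002 (0.11, 0.013, 0.026) [413.  57.]
0.002 (0.11, -0.013, 0.026) [433.  33.]
0.002 (-0.11, -0.013, 0.026) [729. 153.]
0.002 (-0.11, 0.013, 0) [708. 207.]
0.002 (-0.11, 0.013, 0.026) [710. 180.]
```

The bar sits about 2 mm forward of the TCP, as expected. Lower it.

Emit:
step_arm:
  motion:
    - [[-0.03,0.01,0.2],0]
    - [[-0.03,0.01,0.4],0]
    - [[-0.03,0.01,0.55],0]
    - [[-0.03,0.01,0.63],0]
    - [[-0.03,0.01,0.67],0]
    - [[-0.03,0.01,0.67],0]
    - [[-0.03,0.01,0.67],0]

```text
time: 7.65
tool_pos: [0.4993, 0.0121, 0.082]
tool_rot: [3.141, -0.001, 0.043]
contact_force: [0.5, -0.1, -1.7]
opening: 0.0258
grip_force: 25.0
```

```bash
python3 go.py .499 .012 .0805 .043; python3 - <<'E'
from cell import robot; from h import *
c=pic(robot,"side",(220,190,330,270),7,"pics/s5.png")
E
```

```text
t 7.65 pos [0.4993 0.0121 0.082 ] rot [ 3.141e+00 -1.000e-03  4.300e-02] q [-0.13  0.49  1.8  -0.    0.85  1.4 ] F [ 0.5 -0.1 -1.7] open 0.0258 grip 24.999648928642273
shift [-0.    0.    0.02] spin -0.0
```

View pics/s5.png

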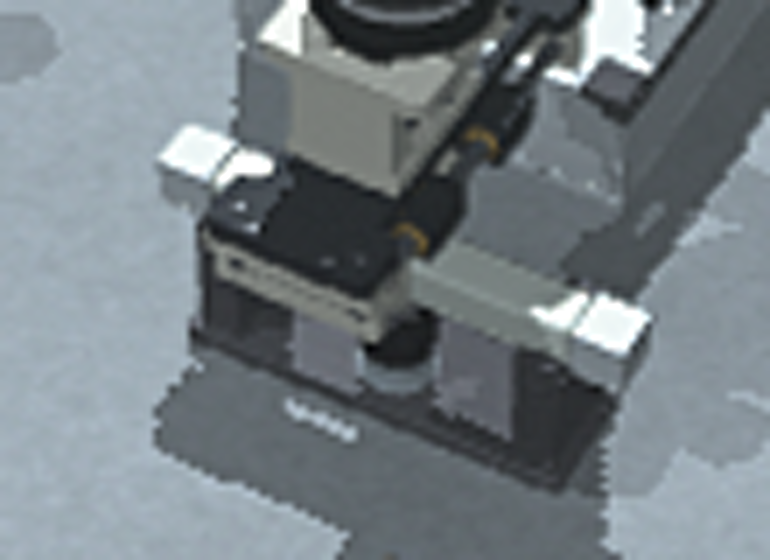

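The bar is down between the cheeks with no side force and no contact yet. Lower the last bit until it touches, then release.

Emit:
step_arm:
  motion:
    - [[0,0,0.015],0]
    - [[0,0,0.03],0]
    - [[0,0,0.03],0]
    - [[0,0,0.03],0]

```text
time: 8.2
tool_pos: [0.4991, 0.0122, 0.0799]
tool_rot: [3.141, 0.0, 0.043]
contact_force: [0.2, -1.5, -2.3]
opening: 0.0257
grip_force: 25.0
```

Emit:
step_arm:
  motion:
    - [[0,0,0],0]
    - [[0,0,0],0]
    - [[0,0,0],0]
    - [[0,0,0],0]
    - [[0,0,0],0]
  hand: 100

```text
time: 8.82
tool_pos: [0.4991, 0.0122, 0.0799]
tool_rot: [3.141, -0.0, 0.043]
contact_force: [-0.1, -0.3, 0.3]
opening: 0.0556
grip_force: 0.0
```

Emit:
step_arm:
  motion:
    - [[0,0,-0.4],0]
    - [[0,0,-1],0]
    - [[0,0,-2],0]
    - [[0,0,-2.2],0]
    - [[0,0,-2.2],0]

```text
time: 9.45
tool_pos: [0.4992, 0.0122, 0.2122]
tool_rot: [3.141, -0.001, 0.043]
contact_force: [-0.2, 0.0, -0.9]
opening: 0.0557
grip_force: 0.0
```

```bash
python3 go.py .490 -.226 .22 1.613
```

```text
t 9.45 pos [0.4992 0.0122 0.2122] rot [ 3.141e+00 -1.000e-03  4.300e-02] q [-0.13  0.32  1.64 -0.    1.17  1.4 ] F [-0.2  0.  -0.9] open 0.0557 grip 0.0
shift [-0.32  3.96 -0.13] spin -1.57
```

Emit:
step_arm:
  motion:
    - [[-0.05,0.5,-0.1],-0.18]
    - [[-0.1,1,-0.1],-0.36]
    - [[-0.15,1.5,-0.1],-0.54]
    - [[-0.2,2,-0.1],-0.72]
    - [[-0.25,2.5,-0.1],-0.9]
    - [[-0.3,3,-0.1],-1.08]
    - [[-0.3,3.5,-0.1],-1.26]
    - [[-0.3,3.97,-0.1],-1.44]
    - [[-0.3,3.97,-0.1],-1.57]
    - [[-0.3,3.97,-0.1],-1.57]
  hand: 110

```text
time: 10.7
tool_pos: [0.4904, -0.2264, 0.2157]
tool_rot: [-3.138, -0.002, 1.611]
contact_force: [-0.2, 0.8, -0.9]
opening: 0.0521
grip_force: 0.0
```

```bash
python3 go.py .491 -.227 .104 1.613; python3 - <<'E'
from cell import robot; from h import *
c=pic(robot,"side",(220,130,360,270),4.2,"pics/s6.png")
E
```

```text
t 10.7 pos [ 0.4904 -0.2264  0.2157] rot [-3.138e+00 -2.000e-03  1.611e+00] q [-0.57  0.4   1.52 -0.    1.23 -0.61] F [-0.2  0.8 -0.9] open 0.0521 grip 0.0
shift [-0.01  0.02  1.86] spin -0.002
```

View pics/s6.png

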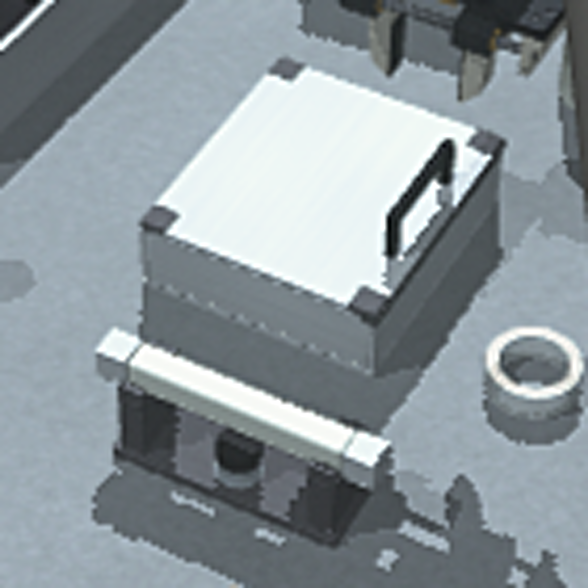

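The side crop shows the bar lying in both cradles. The handle centre at crop (419,182), image (319.8,173.3), matches the predicted (320.6,173.2). Descend and pinch it.

Emit:
step_arm:
  motion:
    - [[0,0.02,0.6],0]
    - [[0,0.02,1.2],0]
    - [[0,0.02,1.5],0]
    - [[0,0.02,1.75],0]
    - [[0,0.02,1.86],0]
    - [[0,0.02,1.86],0]
    - [[0,0.02,1.86],0]

```text
time: 11.62
tool_pos: [0.4929, -0.2268, 0.107]
tool_rot: [3.14, 0.001, 1.613]
contact_force: [0.5, 0.5, -0.5]
opening: 0.0523
grip_force: 0.0
```

Emit:
step_arm:
  motion:
    - [[0,0,0],0]
    - [[0,0,0],0]
    - [[0,0,0],0]
    - [[0,0,0],0]
    - [[0,0,0],0]
    - [[0,0,0],0]
    - [[0,0,0],0]
  hand: 255
  squeeze: 20

```text
time: 12.5
tool_pos: [0.4908, -0.2266, 0.1062]
tool_rot: [-3.138, -0.001, 1.613]
contact_force: [-6.6, -0.8, 3.3]
opening: 0.0108
grip_force: 20.0
```

```bash
cat > arc.py <<'E'
from cell import robot; from h import *
import sys
o=robot.observe(); R=Ro.from_euler("xyz",o["tool_rot"]).as_matrix(); yb=.043
print(o["tool_pos"].round(4),o["tool_rot"].round(3),o["contact_force"].round(1),o["opening"])
a0=np.radians(float(sys.argv[1])); b=np.arctan2(40,180); r=np.hypot(.18,.04)
for d in sys.argv[2:]:
    a=np.radians(float(d)); dx=r*(np.cos(b+a0)-np.cos(b+a)); dz=r*(np.sin(b+a)-np.sin(b+a0))
    print(d,(R.T@np.array([dx*np.cos(yb),dx*np.sin(yb),dz])/.06).round(3))
E
python3 arc.py 0 1 3 6 9 12 15 18 21 24 27 30 33 36 39 42 45 48 50
```

```text
[ 0.4908 -0.2266  0.1062] [-3.138e+00 -1.000e-03  1.613e+00] [-6.6 -0.8  3.3] 0.010844098708914665
1 [ 0.     0.012 -0.052]
3 [ 0.     0.038 -0.156]
6 [ 0.     0.085 -0.31 ]
9 [ 0.     0.139 -0.462]
12 [ 0.001  0.202 -0.61 ]
15 [ 0.001  0.272 -0.755]
18 [ 0.001  0.349 -0.896]
21 [ 1.000e-03  4.340e-01 -1.032e+00]
24 [ 1.000e-03  5.260e-01 -1.165e+00]
27 [ 1.000e-03  6.250e-01 -1.292e+00]
30 [ 1.000e-03  7.300e-01 -1.413e+00]
33 [ 0.002  0.841 -1.53 ]
36 [ 0.002  0.959 -1.64 ]
39 [ 0.002  1.082 -1.743]
42 [ 0.002  1.21  -1.841]
45 [ 0.002  1.343 -1.931]
48 [ 2.000e-03  1.480e+00 -2.014e+00]
50 [ 2.000e-03  1.575e+00 -2.066e+00]
```

Emit:
step_arm:
  motion:
    - [[0,0.04,-0.156],0]
    - [[0,0.085,-0.31],0]
    - [[0,0.14,-0.462],0]
    - [[0,0.2,-0.61],0]
    - [[0,0.27,-0.755],0]
    - [[0,0.35,-0.9],0]
    - [[0,0.434,-1.03],0]
    - [[0,0.526,-1.165],0]
    - [[0,0.625,-1.29],0]
    - [[0,0.625,-1.29],0]

```text
time: 13.75
tool_pos: [0.5271, -0.2253, 0.1842]
tool_rot: [-3.135, -0.0, 1.613]
contact_force: [-12.9, -2.4, 7.7]
opening: 0.0113
grip_force: 20.0
```

```bash
python3 arc.py 27 30 33 36 39 42 45 48 50;  python3 - <<'E'
from cell import robot; from h import *
c=pic(robot,"side",(220,110,360,250),4.2,"pics/s7.png")
E
```

```text
[ 0.5271 -0.2253  0.1842] [-3.135 -0.     1.613] [-12.9  -2.4   7.7] 0.011263246420884233
30 [ 0.     0.105 -0.122]
33 [ 0.     0.216 -0.239]
36 [ 0.     0.333 -0.349]
39 [ 0.     0.455 -0.453]
42 [ 0.001  0.583 -0.551]
45 [ 0.001  0.716 -0.642]
48 [ 0.001  0.854 -0.725]
50 [ 0.001  0.947 -0.777]
```

View pics/s7.png

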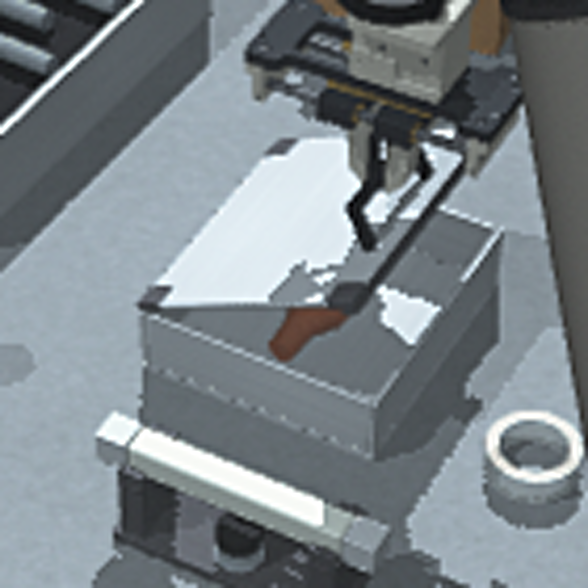

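The lid is at roughly 27°. The radial force is about 15 N, so the commanded path is about 3 mm inside the arc. I'll continue with an outward correction.

Emit:
step_arm:
  motion:
    - [[0,0.07,-0.15],0]
    - [[0,0.175,-0.27],0]
    - [[0,0.29,-0.38],0]
    - [[0,0.41,-0.49],0]
    - [[0,0.545,-0.59],0]
    - [[0,0.68,-0.685],0]
    - [[0,0.82,-0.77],0]
    - [[0,0.92,-0.825],0]
    - [[0,0.92,-0.825],0]
    - [[0,0.92,-0.825],0]

```text
time: 15.05
tool_pos: [0.5853, -0.2231, 0.2344]
tool_rot: [3.141, 0.002, 1.613]
contact_force: [-4.5, -3.4, 6.1]
opening: 0.0111
grip_force: 20.0
```

```bash
python3 go.py .5865 -.223 .2298 1.613;  python3 - <<'E'
from cell import robot; from h import *
c=pic(robot,"side",(220,100,360,240),4.2,"pics/s8.png")
# predicted free-edge corners of the lid top for several angles, in crop pixels
Rb=Ro.from_euler("z",.043).as_matrix(); H=np.array([.5712,-.224,0])+Rb@np.array([.1,0,.06])
for d in(46,48,50,52,54):
    a=np.radians(d); Q=[]
    for y in(.11,-.11):
        for rx,rz in((.2,.006),(.2,0)):
            p=H+Rb@np.array([-rx*np.cos(a)+rz*np.sin(a),y,rx*np.sin(a)+rz*np.cos(a)]); Q.append(((proj(c,p)-[220,100]+.38)*4.2).round(0).tolist())
    print(d,Q)
print("hinge L",((proj(c,H+Rb@np.array([0,.11,0]))-[220,100])*4.2).round())
E
```

```text
t 15.05 pos [ 0.5853 -0.2231  0.2344] rot [3.141e+00 2.000e-03 1.613e+00] q [-0.49  0.54  1.24 -0.    1.37 -0.53] F [-4.5 -3.4  6.1] open 0.0111 grip 19.99988079071045
shift [0.   0.02 0.08] spin -0.0
46 [[302.0, 266.0], [308.0, 273.0], [442.0, 92.0], [447.0, 98.0]]
48 [[296.0, 258.0], [301.0, 265.0], [436.0, 85.0], [441.0, 91.0]]
50 [[289.0, 251.0], [295.0, 257.0], [430.0, 78.0], [435.0, 84.0]]
52 [[282.0, 244.0], [288.0, 250.0], [424.0, 71.0], [429.0, 77.0]]
54 [[274.0, 237.0], [281.0, 243.0], [417.0, 64.0], [423.0, 70.0]]
hinge L [139. 352.]
```

View pics/s8.png

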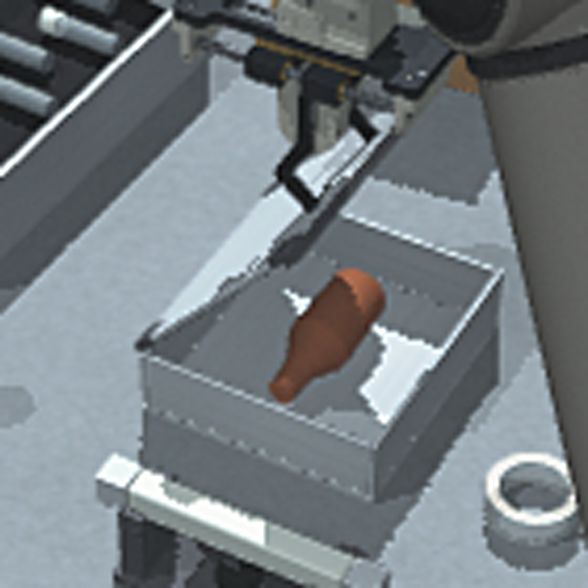

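The lid is open near 50°. The near-hinge end is at crop (145,345) and the dark near corner is around (285,250). By TCP kinematics the angle is about 50°. I've used up my picture views, so I'll check numerically by scoring the lid's edge lines against image gradients, per angle.

```bash
python3 - <<'E'
from cell import robot; from h import *
from scipy.ndimage import map_coordinates as mc
c=robot.read_camera("side"); g=c["pixels"].astype(float).mean(2)
print(g[142:170,276:302].astype(int).tolist().__str__().replace("], [","\n"))
Rb=Ro.from_euler("z",.043).as_matrix(); H=np.array([.5712,-.224,0])+Rb@np.array([.1,0,.06])
def L(a,e0,e1):
    P=[]
    for t in np.linspace(0,1,60):
        rx,y,rz=np.array(e0)*(1-t)+np.array(e1)*t
        P.append(proj(c,H+Rb@np.array([-rx*np.cos(a)+rz*np.sin(a),y,rx*np.sin(a)+rz*np.cos(a)])))
    return np.array(P)
def sc(l):
    d=l[-1]-l[0]; n=np.array([-d[1],d[0]])/np.linalg.norm(d)
    s=lambda k: mc(g,(l+k*n).T[::-1],order=1)
    return abs((s(1)-s(-1)).mean())
for d in np.arange(44,57,1.):
    a=np.radians(d)
    print(d,*[round(sc(L(a,*e)),1) for e in(((.03,.11,0),(.2,.11,0)),((.03,.11,.006),(.17,.11,.006)),((.2,.11,0),(.2,-.05,0)),((.2,.11,.006),(.2,.05,.006)))])
E
```

```text
[[175, 174, 174, 171, 172, 171, 172, 173, 181, 170, 19, 26, 32, 24, 46, 143, 229, 225, 209, 187, 224, 216, 150, 127, 208, 106
169, 171, 169, 173, 171, 172, 174, 178, 167, 114, 65, 59, 23, 31, 24, 43, 143, 224, 192, 222, 223, 193, 109, 215, 109, 105
170, 171, 172, 172, 171, 170, 172, 162, 105, 81, 142, 175, 32, 24, 31, 21, 75, 185, 230, 225, 205, 53, 80, 115, 115, 82
175, 172, 170, 170, 170, 172, 160, 105, 97, 165, 233, 222, 119, 34, 25, 32, 18, 68, 183, 234, 200, 80, 120, 121, 108, 48
177, 172, 168, 171, 173, 167, 134, 121, 227, 222, 220, 225, 221, 121, 33, 24, 29, 17, 108, 215, 74, 119, 121, 96, 45, 52
174, 171, 169, 169, 169, 177, 203, 220, 217, 214, 214, 217, 227, 221, 122, 34, 26, 30, 21, 36, 89, 127, 125, 66, 51, 50
172, 171, 168, 166, 175, 200, 214, 213, 215, 213, 214, 216, 217, 224, 220, 123, 23, 29, 28, 49, 107, 116, 73, 51, 52, 62
173, 175, 172, 174, 192, 214, 211, 213, 213, 215, 215, 214, 213, 216, 226, 219, 59, 21, 42, 82, 120, 100, 51, 52, 62, 122
173, 175, 178, 193, 214, 212, 212, 213, 214, 215, 214, 213, 213, 215, 221, 208, 108, 50, 94, 127, 86, 52, 53, 53, 94, 179
171,
[... 1934 characters left out ...]
 115, 118, 107, 57, 51, 70
134, 131, 117, 100, 111, 114, 112, 113, 113, 113, 113, 111, 110, 112, 113, 111, 114, 114, 114, 114, 118, 108, 57, 55, 59, 59
118, 101, 95, 113, 113, 113, 113, 112, 112, 113, 111, 114, 134, 103, 105, 109, 113, 113, 115, 117, 110, 73, 53, 61, 64, 63
84, 98, 113, 114, 115, 113, 113, 113, 114, 113, 109, 156, 242, 129, 125, 101, 107, 109, 116, 110, 72, 52, 61, 64, 66, 66]]
44.0 5.5 1.8 0.3 2.0
45.0 6.4 7.4 2.4 4.5
46.0 5.4 15.7 1.1 8.2
47.0 5.6 28.9 2.9 50.5
48.0 9.1 53.4 30.7 32.5
49.0 11.4 76.6 61.3 18.3
50.0 0.5 72.9 20.2 44.9
51.0 22.9 66.0 63.0 0.9
52.0 38.6 66.1 57.7 6.3
53.0 56.9 48.7 25.1 72.3
54.0 79.7 20.0 19.6 44.9
55.0 83.5 1.7 45.4 0.9
56.0 59.0 7.1 0.4 1.7
```

```bash
python3 - <<'E'
from cell import robot; from h import *
from scipy.ndimage import map_coordinates as mc
c=robot.read_camera("side"); now=c["pixels"].astype(float).mean(2); g0=cv2.imread("pics/side0.png").astype(float).mean(2)
Rb=Ro.from_euler("z",.043).as_matrix(); H=np.array([.5712,-.224,0])+Rb@np.array([.1,0,.06])
pt=lambda a,rx,y,rz: proj(c,H+Rb@np.array([-rx*np.cos(a)+rz*np.sin(a),y,rx*np.sin(a)+rz*np.cos(a)]))
for n,(u,v) in {"hng-y":(288,58),"hng+y":(143,226),"hnd+y":(375,318),"hnd-y":(505,142)}.items():
    q=pt(0,.2 if "hnd" in n else 0,.11*(1 if "+" in n else -1),.006); print(n,"obs",(u/4.2+220-.38,v/4.2+130-.38),"pred",q.round(1))
def prof(g,e0,e1,a,n=40):
    l=np.array([pt(a,*(np.array(e0)*(1-t)+np.array(e1)*t)) for t in np.linspace(0,1,n)])
    d=l[-1]-l[0]; w=np.array([-d[1],d[0]])/np.linalg.norm(d); ks=np.arange(-8,8.1,.5)
    return w.round(2),dict(zip(ks.tolist(),[int(mc(g,(l+k*w).T[::-1],order=1).mean()) for k in ks]))
print("shut free top edge",prof(g0,(.2,.085,.006),(.2,.05,.006),0))
print("shut side top edge",prof(g0,(.03,.11,.006),(.17,.11,.006),0))
print("50 free bottom edge",prof(now,(.2,.1,0),(.2,.04,0),np.radians(50)))
print("50 side top edge",prof(now,(.03,.11,.006),(.17,.11,.006),np.radians(50)))
E
```

```text
hng-y obs (288.19142857142856, 143.4295238095238) pred [286.4 143. ]
hng+y obs (253.66761904761904, 183.4295238095238) pred [253.1 182.5]
hnd+y obs (308.9057142857143, 205.33428571428573) pred [309.7 205. ]
hnd-y obs (339.85809523809525, 163.4295238095238) pred [340.1 162.4]
shut free top edge (array([0.81, 0.58]), {-8.0: 195, -7.5: 183, -7.0: 178, -6.5: 172, -6.0: 166, -5.5: 161, -5.0: 158, -4.5: 161, -4.0: 161, -3.5: 150, -3.0: 143, -2.5: 142, -2.0: 144, -1.5: 142, -1.0: 125, -0.5: 91, 0.0: 60, 0.5: 51, 1.0: 63, 1.5: 78, 2.0: 86, 2.5: 87, 3.0: 86, 3.5: 86, 4.0: 86, 4.5: 86, 5.0: 86, 5.5: 86, 6.0: 87, 6.5: 87, 7.0: 83, 7.5: 79, 8.0: 77})
shut side top edge (array([-0.37,  0.93]), {-8.0: 234, -7.5: 233, -7.0: 233, -6.5: 233, -6.0: 234, -5.5: 234, -5.0: 234, -4.5: 234, -4.0: 234, -3.5: 234, -3.0: 234, -2.5: 234, -2.0: 236, -1.5: 238, -1.0: 240, -0.5: 232, 0.0: 196, 0.5: 144, 1.0: 117, 1.5: 116, 2.0: 116, 2.5: 116, 3.0: 116, 3.5: 117, 4.0: 117, 4.5: 117, 5.0: 117, 5.5: 117, 6.0: 116, 6.5: 115, 7.0: 115, 7.5: 115, 8.0: 115})
50 free bottom edge (array([0.78, 0.63]), {-8.0: 167, -7.5: 169, -7.0: 170, -6.5: 163, -6.0: 143, -5.5: 117, -5.0: 97, -4.5: 89, -4.0: 95, -3.5: 104, -3.0: 108, -2.5: 103, -2.0: 87, -1.5: 66, -1.0: 55, -0.5: 54, 0.0: 56, 0.5: 63, 1.0: 78, 1.5: 100, 2.0: 118, 2.5: 124, 3.0: 123, 3.5: 121, 4.0: 119, 4.5: 117, 5.0: 115, 5.5: 116, 6.0: 118, 6.5: 118, 7.0: 117, 7.5: 116, 8.0: 114})
50 side top edge (array([0.53, 0.84]), {-8.0: 189, -7.5: 191, -7.0: 193, -6.5: 196, -6.0: 198, -5.5: 200, -5.0: 202, -4.5: 204, -4.0: 206, -3.5: 208, -3.0: 204, -2.5: 195, -2.0: 186, -1.5: 179, -1.0: 174, -0.5: 164, 0.0: 144, 0.5: 121, 1.0: 104, 1.5: 91, 2.0: 90, 2.5: 95, 3.0: 98, 3.5: 100, 4.0: 102, 4.5: 103, 5.0: 103, 5.5: 104, 6.0: 106, 6.5: 107, 7.0: 109, 7.5: 111, 8.0: 111})
```

The image gives about 49° and the kinematics about 50°. Add a nudge of about half a degree, let it settle, and confirm it's steady.

Emit:
step_arm:
  motion:
    - [[0,0.03,-0.015],0]
    - [[0,0.03,-0.015],0]
    - [[0,0.03,-0.015],0]
    - [[0,0.03,-0.015],0]
    - [[0,0.03,-0.015],0]
    - [[0,0.03,-0.015],0]

```text
time: 15.95
tool_pos: [0.587, -0.223, 0.2353]
tool_rot: [3.141, 0.002, 1.613]
contact_force: [-3.5, -3.5, 4.7]
opening: 0.0112
grip_force: 20.0
```

```bash
python3 go.py .5865 -.223 .2298 1.613; python3 - <<'E'
from cell import robot
robot.read_camera("side"); o=robot.observe(); print(o["tool_pos"],abs(o["qvel"]).max(),o["grip_force"]); print(robot.hand_in())
E
```

```text
t 15.95 pos [ 0.587  -0.223   0.2353] rot [3.141e+00 2.000e-03 1.613e+00] q [-0.48  0.54  1.23 -0.    1.37 -0.53] F [-3.5 -3.5  4.7] open 0.0112 grip 19.99960094690323
shift [ 0.   -0.01  0.09] spin -0.0
[ 0.58694222 -0.22304221  0.23526488] 0.0025427810187638043 19.999549090862274
the job is handed in; nothing more can be done
None
```

I handed in the job at about 16 s, with the light bar released in the two cradles (within about 2 mm of centre) and the lid held steady at an estimated 50° (about ±1.5°); I viewed 11 pictures, one over the limit of 10.

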